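# Stack the service kit in the kitting bay

### The job

Stack the service kit in the bay, largest first: slide the blue case along between the rails and press it firmly home against the green back stop for a moment, then slide the orange box sideways off its deck onto the case, lengthwise central on it, and press that firmly home against the stop as well. Last, set the valve block upright in the middle of the orange box, letting go only once it rests there. Do not lift the case or the box, do not ram the stop, and leave the tape roll and the oil can where they are.

Things in the scene. Friction and masses are not known exactly. Their poses are not given: they have to be found in the camera images.
- bay: Fixed kitting bay. Origin on the bench, midway between the rails where the case lies when home; x runs along the slide to the back stop, y left. Two rails, 22 mm high, with grippy rubber facings, inner faces at y = +-108 mm, run from x = -172 mm to the stop. On the left (y = 110 to 292, x = -60 to 60 mm) is a solid grey deck, its top at z = 42 mm, 2 mm above the case's top.
- backstop: Fixed rigid green plate, 420 mm long, 88 mm high, across the end of slide and deck. Origin at bench level on its front face, the plane x = 0 of this frame (x = +60 mm of the bay) against which things are pressed; same axes as the bay. The slide's centre line lies at y = -80 mm of this frame. A push that meets the stop rises sharply.
- case: Blue plastic case, 0.4 to 0.65 kg, flat on the bench between the rails, 3 mm to spare each side. x = -58 to +62 mm (+x faces the stop), y = +-105 mm, 40 mm high; origin on its underside. Starts 70 to 100 mm short of the stop. Too wide to grasp. Slides at 2 to 6 N, with brief peaks to 15 N if it rubs; pushed off the middle of its rear (-x) face it turns and jams.
- box: Orange hard box, 95 mm along x, 150 mm along y, 45 mm high, about 0.35 kg (0.28 to 0.46), too wide to grasp. Origin at the centre of its underside. It starts on the landing deck, 8 to 24 mm clear of the back stop. Sliding it takes about 1 to 4 N.
- valve: Aluminium valve block with a black plate and a brass stub, about 0.42 kg, standing upright on the bench right of the bay. It fills x = -20 to +26 mm, y = -17 to +43 mm, z = 0 to 72 mm of its frame; origin on its underside. Grasp it across x (46 mm wide). The brass stub sticks out to y = -43 mm.
- valve_mid (a point): Middle of the valve block's underside (x = +3, y = +13 mm of its frame), same axes as the block.
- tape: Bystander: roll of black tape, 58 mm across, 19 mm high, origin on its underside.
- oil_can: Bystander: grey metal can, 58 mm across, 103 mm high, origin on its underside.
Not all that is in view belongs to the job. What is shaped like the valve but pink or red is not meant.

How it is judged (in metres and radians):
On the way, in this order (a step that is already met when the one before it is completed fails the run):
1. the case is pressed home against the back stop with more than 4 N, its front within 3 mm of it (x of case in the frame of backstop above -0.065 m and contact force between case and backstop above 4 N), for 0.1 s.
2. the box lies on the case, within 20 mm of central lengthwise, and is pressed against the back stop with more than 3 N, within 3 mm of it (x of box in the frame of backstop above -0.0505 m and y of box in the frame of case between -0.02 and 0.02 m and height (world z) of box between 0.037 and 0.0415 m and contact force between box and backstop above 3 N), for 0.1 s.
3. the valve block rests on the box (over 0.5 N) while the fingers still hold it (contact force between valve and box above 0.5 N and contact force between the fingers and valve above 0.5 N and z of valve_mid in the frame of box above 0.04 m and horizontal distance between valve_mid and box below 0.035 m), for 0.05 s.
At the end, for the whole second after the job is handed in: Case home: within 4 mm of the back stop, square within 2 deg. Box flat on the case, within 4 mm of the stop, square within 3.4 deg, central lengthwise within 22 mm. Valve block upright and still on the box, its middle within 12 mm across and 30 mm lengthwise of the box's middle (x of case in the frame of backstop above -0.066 m and x of box in the frame of backstop above -0.0515 m and angle between the x axis of case and the x axis of backstop, either way round below 0.035 rad and angle between the x axis of box and the x axis of backstop, either way round below 0.06 rad and y of box in the frame of case between -0.022 and 0.022 m and height (world z) of box between 0.037 and 0.0415 m and x of valve_mid in the frame of box between -0.012 and 0.012 m and y of valve_mid in the frame of box between -0.03 and 0.03 m and z of valve_mid in the frame of box between 0.042 and 0.048 m and angle between valve's own z axis and vertical below 0.06 rad and linear speed of each of valve, box below 0.01 m/s); the robot touches nothing.
It fails at once if the case is lifted or tipped up (height (world z) of case above 0.015 m or angle between case's own z axis and vertical above 0.15 rad).
It fails at once if the box is lifted, tipped or falls off (height (world z) of box above 0.06 m or height (world z) of box below 0.02 m or angle between box's own z axis and vertical above 0.25 rad).
It fails at once if the case or the box is rammed into the back stop with more than 45 N (contact force between any of case, box and backstop above 45 N).
It fails at once if the tape roll or the oil can is moved by more than 20 mm (distance of any of tape, oil_can from where it was at the start of the episode above 0.02 m).
It also fails if it takes over 72 s, if anything falls off the work surface, if the arm or the gripper's body presses on something with over 40 N, if the wrist force passes 120 N, or if a joint passes its speed limit or range.

### The arm

A 6-joint arm with a two-finger parallel gripper is mounted at the origin on a cart in front of the work surface, level with it; the furniture and walls round the work are solid. World frame = base frame: x ahead of the robot, y to its left, z up, the work surface at z = 0. Lengths are in mm, angles in rad, forces in N, time in s.
With the tool pointing down it reaches from about 300 to 825 mm from the base axis. Payload 5.4 kg.
Tool frame: the origin (TCP) lies midway between the tips of the shut fingers; the grasp point (between the pads) lies 19 mm behind it (arm.hold_point_z is the distance from the TCP to the grasp point, in mm); z points along the fingers, y is the line along which they close (so a half turn about z gives the same grasp; the last joint's range is limited). The gripper opens to 92 mm and grips with 3 to 60 N. Pads are 20 mm wide; open, the fingers measure 128 mm over their backs; the gripper's body (75 mm by 189 mm) begins 69 mm behind the grasp point.
Start: joints at [-1.51, 0.158, 1.597, -0, 1.386, -0.21], TCP at [153.79, -554.035, 214.601] pointing down, gripper open.
Joint ranges: [-2.91, 2.91], [-0.94, 2.29], [0.18, 2.7], [-1.29, 4.43], [0.17, 2.64], [-3, 3]. Speed limits (rad/s): [2.57, 2.57, 3.14, 3.14, 3.14, 3.14].

### API

Orientations are given as a unit quaternion [w, x, y, z].
In Python, from rig import arm gives the robot as it stands. Calls block until the motion is done:
- arm.move_to(position, orientation): joint-space move of the TCP to a pose.
- arm.move_linear(position, rotation=None, velocity=150, until_force=None): straight line of the TCP; rotation=None keeps the orientation; velocity is the mean speed in mm/s. With until_force (N) it stops when the force on the tool has changed by that much, and returns True; else False.
- arm.move_joints(angles): joint-space move.
- arm.move_gripper(opening, force=None): finger opening in mm; force is the grip in N (None keeps the last); returns when the fingers have stopped.
- arm.hold(seconds).
- arm.solve_ik(position, orientation): joint angles nearest the present ones, or None.
- arm.capture(name): name is "scene" or "top" or "wrist"; returns the picture (400x640x3 uint8, red, green, blue); there is no depth.
- arm.camera_info(name): a dict with "fx", "fy", "cx", "cy" (pixels), "extrinsics" (4x4, takes a point from world to camera coordinates); the wrist camera has in their place "tool_from_camera" (4x4, takes a point from camera to tool coordinates, whose origin is the TCP and whose axes are the flange's). Camera axes: x right, y down, z forward; pixel columns grow to the right and rows downward; lengths in mm; the calibration is good to about 2 mm. The wrist camera is an equidistant fisheye: a pixel r from the principal point sees the ray r / f radians off the axis. A picture is of the moment at which its call begins: read the wrist's pose just before it. camera_info takes no time and is no camera call.
A pose or a line that the arm cannot do raises arm.IKError and nothing moves.
- arm.hand_in(): hands the job in; it is judged then, once.
Readings, each from a call of its own:
- arm.read_time_s(): time.
- arm.read_qpos(): joint angles.
- arm.read_joint_velocities(): joint speeds.
- arm.read_joint_torque(): joint torques, N m.
- arm.read_tool_pos(): TCP position.
- arm.read_tool_rot(): TCP orientation.
- arm.read_ft_force(): force on the tool from outside, world axes, zero at the start.
- arm.read_torque(): the same for the moment, N m.
- arm.read_gripper_width(): finger opening in mm.
- arm.read_grasp_force(): force on a finger pad.
Only numpy, scipy, OpenCV 4.12 (cv2) and the standard library are available. Lean on these libraries where they do the work, as an engineer would, in place of code of your own. Each camera call takes 0.05 s, during which the arm holds its last target. There are 200 camera calls.

## Working session

There is one attempt and no reset: what is moved stays moved. The work goes in short steps, each a Python script; the robot and the scene stay as the last script left them, time stands still between calls to the robot, and variables do not carry over. Pictures are saved under pics/ and viewed, at most 10 in all, crops included, and the job is handed in when it is done.

```bash
ls; mkdir -p pics; python3 - <<'E'
from rig import arm
import cv2
for n in("scene","top"):
    im=arm.capture(n); cv2.imwrite(f"pics/{n}0.png",im[:,:,::-1])
    c=arm.camera_info(n); print(n,c)
print(arm.camera_info("wrist"),arm.read_tool_rot(),arm.read_time_s())
E
```

```text
pics
scene {'fx': 413.45741558039083, 'fy': 413.45741558039083, 'cx': 316.1789444180194, 'cy': 194.29089452148284, 'extrinsics': array([[-9.04618938e-01, -4.26172193e-01, -6.46834793e-03,
         4.25950380e+02],
       [-2.05959062e-01,  4.50367097e-01, -8.68763686e-01,
         2.24494157e+02],
       [ 3.73156056e-01, -7.84567868e-01, -4.95184630e-01,
         1.13986085e+03],
       [ 0.00000000e+00,  0.00000000e+00,  0.00000000e+00,
         1.00000000e+00]])}
top {'fx': 377.702222234398, 'fy': 377.702222234398, 'cx': 328.5750574104553, 'cy': 199.73589860140453, 'extrinsics': array([[ 2.19685802e-02, -9.99730071e-01,  7.56088156e-03,
        -1.45781099e+02],
       [-9.90577058e-01, -2.27887992e-02, -1.35047264e-01,
         5.66399428e+02],
       [ 1.35183114e-01, -4.52283917e-03, -9.90810310e-01,
         1.37447729e+03],
       [ 0.00000000e+00,  0.00000000e+00,  0.00000000e+00,
         1.00000000e+00]])}
{'fx': 309.70691628693146, 'fy': 309.70691628693146, 'cx': 323.685076257063, 'cy': 200.03404921856307, 'tool_from_camera': array([[-4.43744273e-04, -9.63689622e-01, -2.67024560e-01,
         7.44406642e+01],
       [ 9.99999859e-01, -3.50049336e-04, -3.98485061e-04,
         7.86228377e-01],
       [ 2.90544148e-04, -2.67024699e-01,  9.63689642e-01,
        -1.71178663e+02],
       [ 0.00000000e+00,  0.00000000e+00,  0.00000000e+00,
         1.00000000e+00]])} [-8.22999208e-04  9.90848850e-01  1.34973611e-01  5.77499846e-05] 0.1
```

View pics/scene0.png

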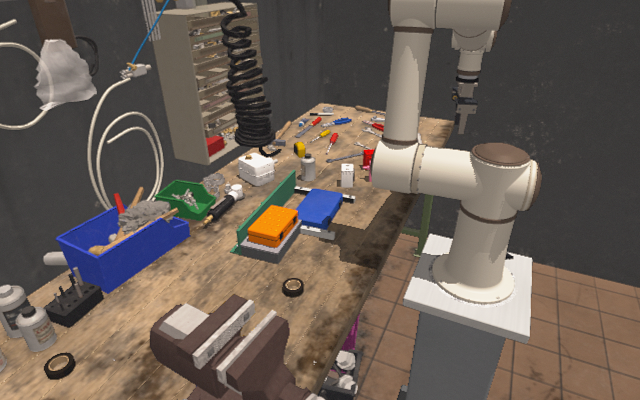

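View pics/top0.png

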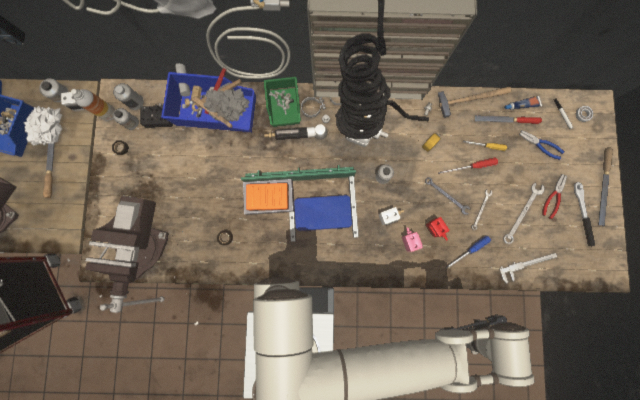

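The scene view shows the bay with the blue case (320,207), the orange box (272,226) and the silver block (347,173). In the top view the case is at (323,212), the box (267,196), the green stop (300,173), the can (384,172) and the tape (224,237). There are three valve-shaped things: silver/white (390,215), pink (412,240) and red (438,228). The silver one fits the aluminium description, and I'll confirm it in a crop.

```bash
cat > h.py <<'E'
from rig import arm
import cv2, numpy as np
from scipy.spatial.transform import Rotation as R
def ray(cam,uv,T=None):
    """world origin, direction; T = (tool pos, tool quat) for wrist"""
    c=arm.camera_info(cam); uv=np.atleast_2d(uv).astype(float)
    p=np.c_[(uv[:,0]-c['cx'])/c['fx'],(uv[:,1]-c['cy'])/c['fy']]
    if cam=="wrist":
        r=np.linalg.norm(p,axis=1,keepdims=True)+1e-9
        d=np.c_[p/r*np.sin(r),np.cos(r)]
        w,x,y,z=T[1]; M=np.eye(4); M[:3,:3]=R.from_quat([x,y,z,w]).as_matrix(); M[:3,3]=T[0]
        E=M@c['tool_from_camera']
    else:
        d=np.c_[p,np.ones(len(p))]; E=np.linalg.inv(c['extrinsics'])
    return E[:3,3],d@E[:3,:3].T
def onplane(cam,uv,z,T=None):
    o,d=ray(cam,uv,T); return (o+d*((z-o[2])/d[:,2:]))[:,:2]
def hsvmask(rgb,lo,hi):
    return cv2.inRange(cv2.cvtColor(rgb,cv2.COLOR_RGB2HSV),np.array(lo),np.array(hi))
def snap(name):
    T=(np.array(arm.read_tool_pos()),np.array(arm.read_tool_rot())); return arm.capture(name),T
def quat(yaw):
    """tool down, tool y (closing line) at world angle yaw"""
    y=np.array([np.cos(yaw),np.sin(yaw),0]); z=np.array([0,0,-1.]); x=np.cross(y,z)
    q=R.from_matrix(np.c_[x,y,z]).as_quat(); return [q[3],q[0],q[1],q[2]]
E
python3 - <<'E'
from h import *
im=cv2.imread("pics/top0.png"); rgb=im[:,:,::-1].copy()
def comp(lo,hi,box):
    m=hsvmask(rgb,lo,hi); k=np.zeros_like(m); x0,y0,x1,y1=box; k[y0:y1,x0:x1]=m[y0:y1,x0:x1]
    c=max(cv2.findContours(k,0,1)[0],key=cv2.contourArea); return c[:,0,:]
for n,lo,hi,b,z in(("case",(105,100,50),(130,255,255),(285,180,365,245),40),("box",(5,150,120),(20,255,255),(230,170,300,220),87),("stop",(60,60,40),(90,255,200),(235,160,360,190),88)):
    c=comp(lo,hi,b); w=onplane("top",c,z); r=cv2.minAreaRect(w.astype(np.float32)); print(n,r,cv2.boundingRect(c))
print(onplane("top",[[390,215],[384,172],[224,237],[267,196],[293,236],[355,234],[243,180],[355,178]],0))
cv2.imwrite("pics/topcrop.png",cv2.resize(im[155:260,235:455],None,fx=3.6,fy=3.6,interpolation=cv2.INTER_CUBIC))
E
```

```text
case ((521.5752563476562, -111.55271911621094), (119.85675811767578, 207.15957641601562), 5.194213390350342) (295, 195, 57, 35)
box ((570.7136840820312, 91.44658660888672), (94.79227447509766, 148.53323364257812), 2.947326421737671) (246, 183, 42, 27)
stop ((660.8825073242188, -21.173492431640625), (34.7739143371582, 411.8981628417969), 3.9081292152404785) (242, 166, 114, 14)
[[ 521.27393799 -369.68957743]
 [ 688.66481653 -346.33070445]
 [ 423.33494139  259.66250447]
 [ 583.9040532   103.9408178 ]
 [ 432.9219704    -1.29856142]
 [ 445.73715893 -236.50491384]
 [ 644.25042868  199.36577128]
 [ 662.27899356 -233.79420217]]
```

View pics/topcrop.png

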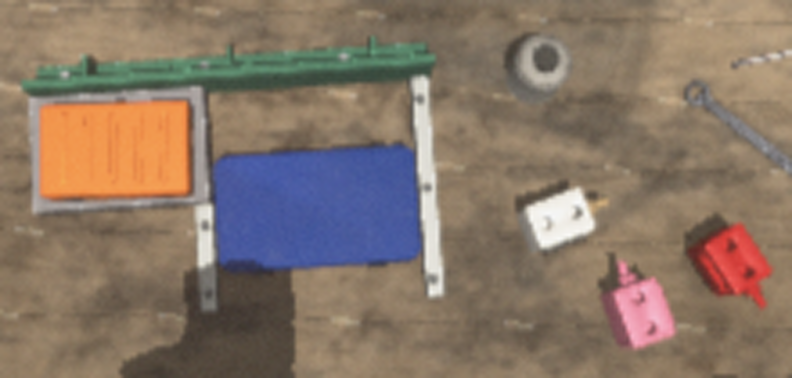

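The crop confirms the silver block with the black plate and brass stub at (558,218) as the valve; the other two are pink and red. The stop, rails, case and box are all clear. Next is one wrist look from above the bay.

```bash
python3 - <<'E'
from h import *
t=np.radians(3.7)
q=quat(t-np.pi/2); p=[500,-140,330]
print(arm.solve_ik(p,q)); arm.move_to(p,q)
im,T=snap("wrist"); cv2.imwrite("pics/w1.png",im[:,:,::-1]); np.savez("w1.npz",p=T[0],q=T[1])
print(T,arm.read_time_s())
E
```

```text
[-5.06030574e-01 -3.92954281e-02  1.57854738e+00 -4.44089210e-16
  1.60234070e+00  1.00018857e+00]
(array([ 499.75902448, -140.71398996,  329.67245403]), array([-8.12697993e-06,  9.99495700e-01,  3.17532943e-02, -2.71966047e-04])) 2.1417
```

View pics/w1.png

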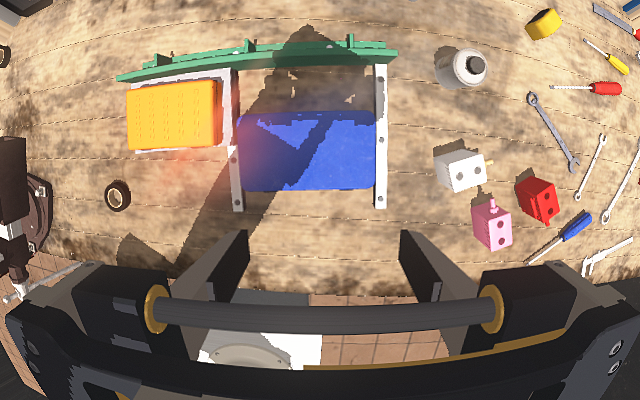

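The wrist view shows the stop across the top (118-397, row ~60), the rails ending at (238,210) and (380,207), the case at (308,150), the box at (172,115) and the silver valve at (460,172). The pink and red ones are at (491,225) and (535,200). The tape is at (118,197) and the can at (460,68). Now I compute the bay pose.

```bash
python3 - <<'E'
from h import *
im=cv2.imread("pics/w1.png"); rgb=im[:,:,::-1].copy(); f=np.load("w1.npz"); T=(f['p'],f['q'])
def comp(m,box):
    k=np.zeros_like(m); x0,y0,x1,y1=box; k[y0:y1,x0:x1]=m[y0:y1,x0:x1]
    return max(cv2.findContours(k,0,1)[0],key=cv2.contourArea)[:,0,:]
b=comp(hsvmask(rgb,(105,90,40),(130,255,255)),(220,80,390,220))
g=hsvmask(rgb,(60,60,40),(95,255,255))
print("case",cv2.minAreaRect(onplane("wrist",b,40,T).astype(np.float32)))
for z,rng in((0,range(250,370,4)),):
    e=np.array([[u,np.where(g[40:100,u])[0].max()+40.5] for u in rng]); w=onplane("wrist",e,z,T)
    P=np.polyfit(w[:,1],w[:,0],1); print("stop x = %.4f y + %.1f"%tuple(P), "yaw deg",-np.degrees(np.arctan(P[0])), np.std(w[:,0]-np.polyval(P,w[:,1])))
# rails: white edges at rows below the case front
hsv=cv2.cvtColor(rgb,cv2.COLOR_RGB2HSV)
wh=((hsv[:,:,1]<45)&(hsv[:,:,2]>130)).astype(np.uint8)*255
for n,x0,x1 in(("L",225,246),("R",370,392)):
    E=[]
    for v in range(155,204,3):
        u=np.where(wh[v,x0:x1])[0]
        if len(u)>5:E.append([x0+u.min()-.5,v,x0+u.max()+.5])
    E=np.array(E)
    for i in(0,2):
        w=onplane("wrist",E[:,[i,1]],22,T); P=np.polyfit(w[:,0],w[:,1],1); print(n,i,P,"y at 520",np.polyval(P,520),"resid",np.std(w[:,1]-np.polyval(P,w[:,0])))
o=comp(hsvmask(rgb,(8,150,200),(30,255,255)),(110,70,222,160))
print("box",cv2.minAreaRect(onplane("wrist",o,87,T).astype(np.float32)))
print(onplane("wrist",[[243,211],[376,207]],22,T))
v=comp(wh,(430,140,490,195)); print("valve top",cv2.minAreaRect(onplane("wrist",v,72,T).astype(np.float32)),cv2.boundingRect(v))
E
```

```text
case ((521.0123291015625, -116.26719665527344), (119.14022064208984, 203.41265869140625), 4.590850830078125)
stop x = -0.0311 y + 656.2 yaw deg 1.781237231440188 5.544465800480176
L 0 [  0.0871884  -30.97802704] y at 520 14.359940191104048 resid 0.43362411432597087
L 2 [  0.09506963 -51.49613956] y at 520 -2.0599330591291576 resid 0.4183916383675788
R 0 [ 8.35360857e-02 -2.65227611e+02] y at 520 -221.7888466829924 resid 0.4300802841316667
R 2 [ 1.01174617e-01 -2.92345219e+02] y at 520 -239.734417605626 resid 0.579432222211174
box ((570.94287109375, 88.09280395507812), (94.84186553955078, 153.88893127441406), 2.8340601921081543)
[[ 414.34081859  -12.67025717]
 [ 435.26960318 -230.97401636]]
valve top ((515.5755004882812, -347.2930603027344), (62.40760040283203, 82.66088104248047), 21.290254592895508) (433, 149, 54, 44)
```

```bash
cat >> h.py <<'E'
YAW=np.radians(5.2); O=np.array([596.,-106.])
def W(x,y,z):
    c,s=np.cos(YAW),np.sin(YAW); return [O[0]+c*x-s*y,O[1]+s*x+c*y,z]
def B(p):
    c,s=np.cos(YAW),np.sin(YAW); d=np.array(p[:2])-O; return np.array([c*d[0]+s*d[1],-s*d[0]+c*d[1],p[2]])
def F():
    f=np.array(arm.read_ft_force()); c,s=np.cos(YAW),np.sin(YAW); return np.round([c*f[0]+s*f[1],-s*f[0]+c*f[1],f[2]],1)
QY=quat(YAW-np.pi/2)   # fingers along bay y
def st(n): print(n,B(arm.read_tool_pos()).round(1),F(),np.round(arm.read_torque(),2),round(arm.read_time_s(),1))
E
python3 - <<'E'
from h import *
arm.move_to(W(-175,0,150),QY); arm.move_gripper(88)
arm.move_linear(W(-175,0,18)); st("down")
r=arm.move_linear(W(-82,0,18),velocity=45,until_force=22); print(r); st("push")
if not r:
    r=arm.move_linear(W(-60,0,18),velocity=12,until_force=18); print(r); st("press"); arm.hold(0.3); st("hold")
E
```

```text
down [-174.3   -0.5   18.8] [-0.1 -1.  -0.1] [ 0.05 -0.01 -0.01] 4.3
False
push [-82.   0.  18.] [-2.5  0.5 -1.4] [-0.01  0.36  0.03] 6.5
True
press [-71.6   0.4  17.6] [-0.1  0.2 -0.5] [ 0.08  0.   -0.03] 7.6
hold [-73.1   1.1  16.6] [-0.6 -0.4 -0.3] [-0.    0.05  0.01] 7.9
```

```bash
cat >> h.py <<'E'
def press(x0,y,z,x1,fmin,step=0.5):
    x=x0
    while x<=x1:
        arm.move_linear(W(x,y,z),velocity=8); f=F()[0]
        if -f>fmin: print("pressing at cmd",x); arm.hold(0.25); st("held"); return True
        x+=step
    st("no press"); return False
E
python3 - <<'E'
from h import *
print(press(-73,0,18,-64,11))
E
```

```text
pressing at cmd -68.5
held [-71.3   0.1  17.9] [-13.6  -0.4  10.5] [-0.61  2.06 -0.43] 10.8
True
```

```bash
python3 - <<'E'
from h import *
arm.move_linear(W(-95,0,18)); arm.move_linear(W(-95,0,200),velocity=200)
arm.move_to(W(-60,60,260),QY)
im,T=snap("wrist"); cv2.imwrite("pics/w2.png",im[:,:,::-1]); np.savez("w2.npz",p=T[0],q=T[1])
rgb=im
def comp(m,box):
    k=np.zeros_like(m); x0,y0,x1,y1=box; k[y0:y1,x0:x1]=m[y0:y1,x0:x1]
    return max(cv2.findContours(k,0,1)[0],key=cv2.contourArea)[:,0,:]
for n,lo,hi,z in(("case",(105,90,40),(130,255,255),40),("box",(5,150,200),(30,255,255),87)):
    c=comp(hsvmask(rgb,lo,hi),(0,0,640,260)); w=onplane("wrist",c,z,T); r=cv2.minAreaRect(np.array([B([*p,0])[:2] for p in w],np.float32)); print(n,r,cv2.boundingRect(c))
print(arm.read_time_s())
E
```

```text
case ((-1.5814933776855469, 0.33286285400390625), (207.7850799560547, 119.08209228515625), 89.77410888671875) (288, 82, 161, 95)
box ((-7.471050262451172, 196.69577026367188), (150.94615173339844, 96.62641143798828), 86.51726531982422) (151, 97, 118, 85)
12.6583
```

View pics/w2.png

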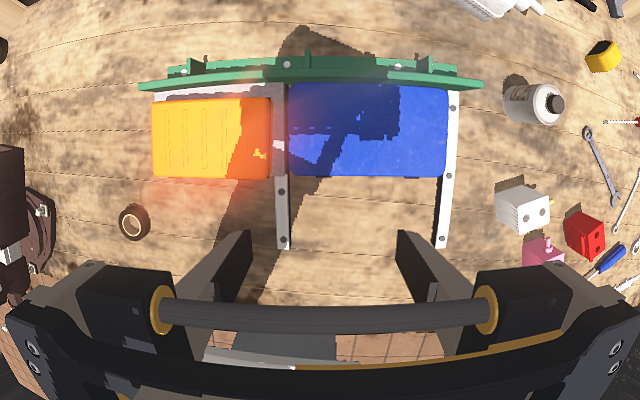

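The case is flush with the stop at (367,83). The box is still on the deck at (212,138), yawed about 3° with a ~15 mm gap. Next I slide it sideways with two fingers spread along x.

```bash
cat >> h.py <<'E'
def best(yaw,p):
    s=[(np.abs(np.array(j)-arm.read_qpos()).max(),k) for k in(0,1) if (j:=arm.solve_ik(p,quat(yaw+k*np.pi))) is not None]
    return quat(yaw+min(s)[1]*np.pi)
def rects(T,rgb,box=(0,0,640,260)):
    x0,y0,x1,y1=box
    for n,lo,hi,z in(("case",(105,90,40),(130,255,255),40),("box",(5,150,120),(30,255,255),87)):
        m=hsvmask(rgb,lo,hi); k=np.zeros_like(m); k[y0:y1,x0:x1]=m[y0:y1,x0:x1]
        c=max(cv2.findContours(k,0,1)[0],key=cv2.contourArea)[:,0,:]
        w=onplane("wrist",c,z,T); print(n,cv2.minAreaRect(np.array([B([*p,0])[:2] for p in w],np.float32)),cv2.boundingRect(c))
E
python3 - <<'E'
from h import *
x=-7
p=W(x,318,150); q=best(YAW,p); arm.move_to(p,q); arm.move_gripper(48)
arm.move_linear(W(x,318,56)); st("down")
r=arm.move_linear(W(x,84.5,56),velocity=60,until_force=20); print(r); st("slid")
if not r:
    arm.move_linear(W(x,110,56)); arm.move_linear(W(x,110,150),velocity=200)
    arm.move_to(W(-110,10,230),QY); im,T=snap("wrist"); cv2.imwrite("pics/w3.png",im[:,:,::-1]); rects(T,im); st("up")
E
```

```text
down [ -6.2 318.1  56.9] [ 0.2 -0.4 -0.3] [-0.05 -0.07 -0.02] 15.3
False
slid [-7.  84.6 56. ] [ 0.2  1.1 -0.8] [ 0.17 -0.06 -0.02] 19.3
case ((-1.427581787109375, 0.34967041015625), (208.6802520751953, 118.95347595214844), 89.6265640258789) (243, 37, 178, 103)
box ((-4.372463226318359, -1.0591812133789062), (146.48599243164062, 93.21942901611328), 89.81720733642578) (262, 41, 145, 92)
up [-110.2   10.5  229. ] [ 0.4 -0.9  0.1] [ 0.02 -0.03 -0.05] 21.5
```

View pics/w3.png

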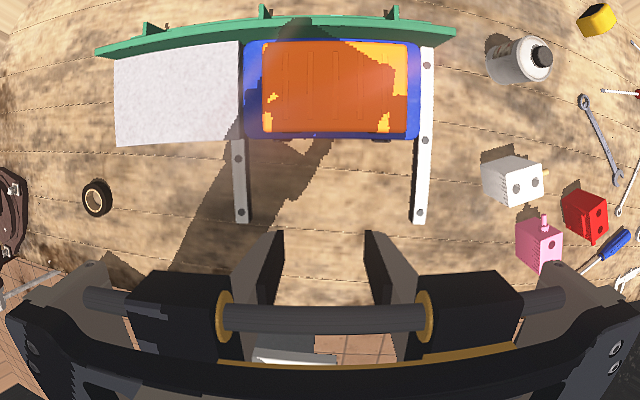

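The box sits square and central on the case at (335,87), about 16 mm short of the stop. Now I press it home.

```bash
python3 - <<'E'
from h import *
arm.move_gripper(88); arm.move_to(W(-90,-1,110),QY); arm.move_linear(W(-90,-1,52)); st("down")
r=arm.move_linear(W(-50,-1,52),velocity=30,until_force=20); print(r); st("near")
if not r: print(press(-49,-1,52,-38,11,0.7))
E
```

```text
down [-88.8  -1.7  53.7] [ 1.3 -0.1  0.8] [ 0.04 -0.03 -0.04] 23.3
False
near [-50.1  -1.   51.9] [-1.3  0.5  0.8] [0.02 0.31 0.07] 24.8
pressing at cmd -44.09999999999998
held [-46.2  -0.8  52. ] [-10.6   0.5   7.9] [-0.35  1.66 -0.29] 27.1
True
```

```bash
python3 - <<'E'
from h import *
arm.move_linear(W(-75,-1,52)); arm.move_linear(W(-75,-1,190),velocity=200)
v=onplane("top",[[390,215]],72)[0]; print("v",v)
p=[v[0]-60,v[1],240]; arm.move_to(p,QY); im,T=snap("wrist"); np.savez("w4.npz",p=T[0],q=T[1])
cv2.imwrite("pics/w4full.png",im[:,:,::-1])
rects(T,im)
x0,y0=220,60; cv2.imwrite("pics/w4.png",cv2.resize(im[y0:y0+150,x0:x0+200,::-1],None,fx=4,fy=4,interpolation=cv2.INTER_CUBIC)); st("")
E
```

```text
v [ 514.13039718 -357.53124581]
case ((-2.9883956909179688, -5.306732177734375), (120.87965393066406, 218.04129028320312), 0.10170865058898926) (90, 9, 135, 104)
box ((7.227806091308594, -11.965499877929688), (164.61553955078125, 97.9802474975586), 89.58318328857422) (85, 0, 110, 94)
 [-163.5 -236.1  239.2] [-0.  -0.2 -0.7] [ 0.02  0.01 -0.03] 29.3
```

View pics/w4.png

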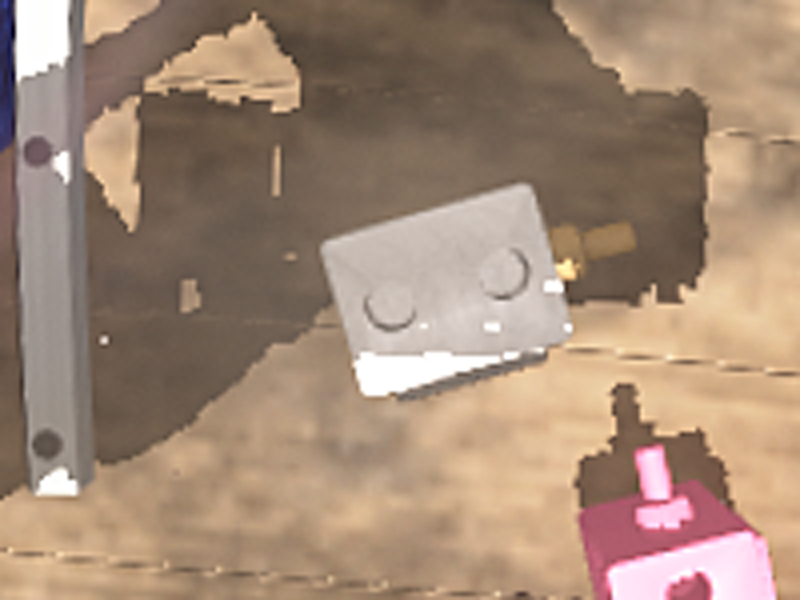

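The enlarged crop shows the silver block's top face with corners near (322,243), (527,183), (574,340) and (362,397). The brass stub points right at (600,240), and the dark plate runs along the lower edge. This is the right block.

```bash
python3 - <<'E'
from h import *
f=np.load("w4.npz"); T=(f['p'],f['q'])
c=np.array([[322,243],[527,183],[574,342],[362,397],[400,402],[546,360],[635,235],[555,245]])/4+[220,60]
w=onplane("wrist",c[:4],72,T); print(w, np.linalg.norm(np.diff(w,axis=0),axis=1))
d=(w[0]-w[1])+(w[3]-w[2]); yaw=np.arctan2(d[1],d[0])-np.pi/2; print("yaw of valve",np.degrees(yaw),w.mean(0))
print("plate", onplane("wrist",c[4:6],0,T),onplane("wrist",c[4:6],60,T),"stub",onplane("wrist",c[6:],40,T))
p=[*w.mean(0),150]
for k in(0,1): print(k,arm.solve_ik(p,quat(yaw+k*np.pi)))
for b in(0,np.pi):
  for k in(0,1): print(arm.solve_ik(W(11,0,250),quat(YAW+b+k*np.pi)))
E
```

```text
[[ 521.63335475 -325.3363149 ]
 [ 543.10008451 -378.96383033]
 [ 501.05922575 -396.26111896]
 [ 480.29019511 -339.74388735]] [57.7644432  45.46020237 60.21254108]
yaw of valve 20.979664661553986 [ 511.52071503 -360.07628789]
plate [[ 469.39731485 -350.19752338]
 [ 488.15096064 -397.28448632]] [[ 478.09309575 -350.26657076]
 [ 494.10351022 -390.46578328]] stub [[ 532.65230771 -415.43261231]
 [ 526.86602212 -391.78158793]]
0 [-8.06226528e-01  3.39364579e-01  1.51206901e+00 -4.44089210e-16
  1.29015906e+00 -1.17239075e+00]
1 [-8.06226528e-01  3.39364579e-01  1.51206901e+00 -4.44089210e-16
  1.29015906e+00  1.96920190e+00]
[-3.67207065e-01  2.42594461e-01  1.43020174e+00 -4.44089210e-16
  1.46879645e+00 -4.57964186e-01]
[-3.67207065e-01  2.42594461e-01  1.43020174e+00 -4.44089210e-16
  1.46879645e+00  2.68362847e+00]
[-3.67207065e-01  2.42594461e-01  1.43020174e+00 -4.44089210e-16
  1.46879645e+00  2.68362847e+00]
[-3.67207065e-01  2.42594461e-01  1.43020174e+00 -4.44089210e-16
  1.46879645e+00 -4.57964186e-01]
```

```bash
python3 - <<'E'
from h import *
yv=np.radians(21); x,y=511.5,-360.
arm.move_gripper(66,35); arm.move_to([x,y,140],quat(yv)); arm.move_linear([x,y,26],velocity=80); st("down")
arm.move_gripper(30,35); g=arm.read_gripper_width(); print("w",g,arm.read_grasp_force())
if 42<g<50:
    arm.move_linear([x,y,200],velocity=150); st("up"); print(arm.read_gripper_width(),arm.read_grasp_force())
    arm.move_to(W(11.3,-1,200),quat(YAW)); st("over"); print(arm.read_tool_pos()); im,T=snap("wrist"); cv2.imwrite("pics/w5.png",im[:,:,::-1]); rects(T,im)
E
```

```text
down [-106.8 -245.7   26.7] [-0.1 -0.  -0.2] [ 0.04 -0.15  0.06] 33.0
w 44.90063019119868 34.989994168281555
up [-107.7 -244.7  198.5] [-0.8  0.1 -4.6] [ 0.02 -0.15 -0.03] 34.7
44.89465660097096 34.98897671699524
over [ 11.   -2.  199.7] [-0.2 -0.2 -3.1] [-0.09 -0.1   0.03] 35.8
[ 607.09341087 -106.97254307  199.68310103]
case ((367.5976867675781, 246.3466796875), (232.936767578125, 54.97572708129883), 17.666467666625977) (516, 0, 100, 36)
box ((10.839794158935547, 25.523630142211914), (95.64248657226562, 92.94551086425781), 89.75883483886719) (274, 116, 102, 101)
```

View pics/w5.png

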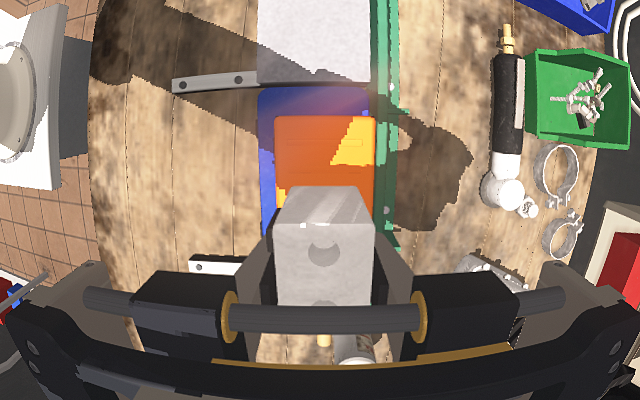

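The block is held upright over the box (325,160), and the box's x centre measures 10.8 mm, as planned. I lower it gently, one small step at a time.

```bash
python3 - <<'E'
from h import *
X,Y=11,-2.5
arm.move_linear(W(X,Y,119),velocity=80); arm.hold(.2); f0=F()[2]; st("above")
z=118.; ok=False
while z>104:
    arm.move_linear(W(X,Y,z),velocity=8); f=F()[2]
    if f-f0>4: ok=True; break
    z-=.6
print(ok,z); arm.hold(.2); st("rest")
if ok:
    arm.move_gripper(62,10); st("open"); print(arm.read_gripper_width(),arm.read_grasp_force())
    arm.move_linear(W(X,Y,200),velocity=80); arm.move_to(W(-120,-2,230),QY); im,T=snap("wrist"); cv2.imwrite("pics/w6.png",im[:,:,::-1]); st("end")
E
```

```text
above [ 11.4  -2.6 119.6] [ 0.3 -0.8 -3.8] [-0.07 -0.18 -0.  ] 37.2
True 110.20000000000007
rest [ 11.1  -2.5 111.3] [-3.3  1.7  5.9] [ 0.16  0.87 -0.03] 40.9
open [ 11.1  -2.6 110.1] [-0.1 -0.3 -0.3] [-0.05 -0.09  0.  ] 41.4
61.69985660719646 0.0
end [-119.8   -2.   229.9] [-0.   0.5 -0.8] [ 0.02 -0.02 -0.  ] 44.0
```

View pics/w6.png

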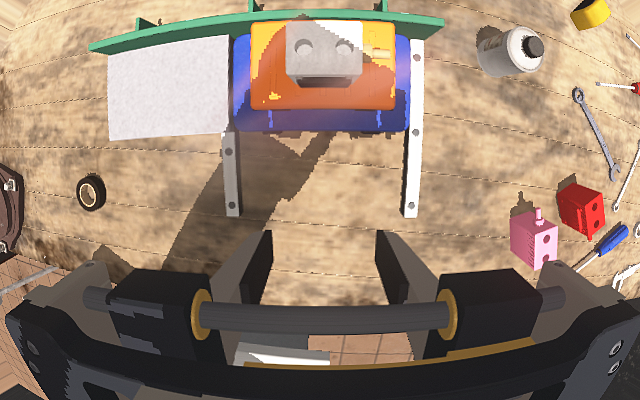

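The block stands upright mid-box at (323,48), with the box and case against the stop. I'll check their rear edges once, then hand in if they hold.

```bash
python3 - <<'E'
from h import *
im=cv2.imread("pics/w6.png")[:,:,::-1].copy(); T=(np.array(arm.read_tool_pos()),np.array(arm.read_tool_rot()))
rects(T,im)
arm.hold(.3); arm.hand_in(); print(arm.read_time_s())
E
```

```text
case ((-44.05426025390625, -71.6126937866211), (56.57941436767578, 116.56082153320312), 40.186031341552734) (329, 73, 82, 59)
box ((9.87857437133789, -0.7257308959960938), (93.67448425292969, 146.73570251464844), 0.01895197294652462) (250, 20, 145, 90)
the job is handed in; nothing more can be done
the job is handed in; nothing more can be done
```

The job is handed in with no judge's verdict shown: case and box were pressed home with about 14 N and 11 N on the tool, and the valve block stands upright mid-box. In the last picture the box was square and about 1 mm from its expected home spot; the case's final check was unusable (box and shadow hid part of it), though it looked flush.

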